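# Tip the empty vials into the waste tub

### The arm

A 6-joint arm with a two-finger parallel gripper is mounted at the origin on the work surface. World frame = base frame: x ahead of the robot, y to its left, z up, the work surface at z = 0. Lengths are in m, angles in rad, forces in N, time in s.
With the tool pointing down it reaches from about 0.4 to 0.925 m from the base axis. Payload 12.5 kg.
Tool frame: the origin (TCP) lies midway between the tips of the shut fingers; the grasp point (between the pads) lies manip.tcp_to_grasp behind it (manip.tcp_to_grasp is the distance from the TCP to the grasp point, in m); z points along the fingers, y is the line along which they close (so a half turn about z gives the same grasp; the last joint's range is limited). The gripper opens to 95 mm and grips with 3 to 60 N. Pads are 20 mm wide; open, the fingers measure 119 mm over their backs; the gripper's body (75 mm by 180 mm) begins 59 mm behind the grasp point.
Start: joints at [1.221, 0.491, 1.559, -0, 1.092, -0.106], TCP at [0.151, 0.607, 0.179] pointing down, gripper open.
Joint ranges: [-3.1, 3.1], [-0.84, 2.19], [0.05, 2.79], [-1.13, 4.28], [0.06, 2.93], [-2.69, 2.69]. Speed limits (rad/s): [2.22, 2.22, 2.79, 3.14, 3.14, 3.14].

### API

Orientations are given as a unit quaternion [x, y, z, w].
In Python, from plant import manip gives the robot as it stands.
- The arm moves only by the shell command python3 -m pendant 'ROWS' [FORCE]. ROWS is JSON, a list that holds one entry, the list of rows, each a list of 5 numbers: the shift along the tool's x, y, z scaled (see below), then the turn about the tool's z scaled (see below), then the opening, from 0 (shut) to 1 (fully open). A call has exactly 10 rows; each row shifts and turns the commanded pose from where the row before left it, along the tool's axes as they then stand; what a row does not reach is not made up. The controller multiplies each number of a shift by 20 cm and each number of a turn by pi/2 rad. A row lasts 1/12 s, in which the tool goes at most 41.7 mm and 7.16 degrees, less where a joint would pass 70% of its speed; a pose out of reach is approached as far as the arm can. A call with a number of a shift or a turn outside -1 to 1 is refused whole. A call with a gripper value outside its range is refused whole. The fingers move at their own pace and stop on an object; FORCE is the grip in N (left out, the last holds). Time passes only in rows, so rows that do not move let the fingers close, or fill a call up. It gives the time, the measured TCP pose, the force, the opening and the grip force at its end, in the units of the state.
- manip.state(): the state, without advancing time (a new reading comes with each control period).
- manip.snapshot(name): name is "side" or "top" or "wrist"; returns the picture (400x640x3 uint8, red, green, blue); there is no depth.
- manip.camera_model(name): a dict with "fx", "fy", "cx", "cy" (pixels), "view" (4x4, takes a point from world to camera coordinates). Camera axes: x right, y up, looking along -z (the intrinsics and any distortion apply to the point x, -y, -z); pixel columns grow to the right and rows downward; lengths in m; the calibration is good to about 2 mm. A picture is of the moment at which its call begins: read the wrist's pose just before it. camera_model takes no time and is no camera call; for the wrist camera it gives the pose at the moment of the call.
- manip.sign_off(): hands the job in; it is judged then, once.
Trained networks look in the newest picture that a camera, given by its name, has taken for a name from the list of things; names that differ only in an ending like _2 or _b are one class to them, and where a whole thing is asked for, a point or a joint stands for the part that bears it (a point fixed in the world has none). Each returns a list of dicts, best first, with "score" (0 to 1); they miss things now and then, are a little off and sometimes report something else, mostly with a low value. They report only what shows in the picture. A call takes as long as a camera call.
- manip.search_frame(camera, name): "extent" ([centre column, centre row, width, height] in pixels, round what is visible of it).
The state is a dict: "t": time; "qpos": joint angles; "joint_vel": joint speeds; "tau": joint torques, N m; "tcp_pos": TCP position; "tcp_rot": TCP orientation; "ft_force": force on the tool from outside, world axes, zero at the start; "wrist_torque": the same for the moment, N m; "width": opening from 0.0 (shut) to 1.0 (fully open); "finger_force": force on a finger pad.
Only numpy, scipy, OpenCV 4.12 (cv2) and the standard library are available. Lean on these libraries where they do the work, as an engineer would, in place of code of your own. Each camera call takes 0.05 s, during which the arm holds its last target. There are 200 camera calls.

### The job

Clear the empty vials from the steel dish: take the loose lid off the waste tub and lay it flat, right way up, on the counter, then tip the dish over the open tub so that every vial goes in. Set the dish back down on the counter, upright and empty, and leave the tub open. Put the lid and the dish down rather than dropping them, and do not disturb the bottle or the wipes canister.

Things in the scene. Friction and masses are not known exactly. Their poses are not given: they have to be found in the camera images.
- tub: Round white waste tub, 120 mm high, 170 mm outside diameter at the rim (156 at the foot), wall 3 mm, floor 4 mm; open mouth 164 mm across. Held in a wire holder fixed to the counter: it cannot move. It stands left or right in the work area, the dish on the other side. Origin: centre of its underside, at counter height; z up.
- lid: The tub's loose grey lid, about 90 g: flat 188 mm disc, 4 mm thick, with a skirt down all round, 16 mm high in all. At the start it rests on the rim, skirt 12 mm down outside it with 4 to 6 mm of play, no catch; its top is 124 mm above the counter. Origin: centre of the circle at the skirt's lower edge (height 0 when lying right way up on the counter); z up, pull tab at -x.
- lid_tab (a point): Middle of the top edge of the lid's upright pull tab, 82 mm from the lid's centre, on the robot's half of the lid (up to 75 degrees either side of -x). The tab is a solid plate on the lid's flat top: 9 mm thick along the lid's radius (the way to pinch it), 30 mm wide along the rim, 30 mm high; this point is 30 mm above the lid's top.
- dish: Stainless-steel dish, about 0.18 kg, 213 mm long (x), 66 wide outside (y), 34 high, 3 mm thick. Long sides upright, parallel, plain: grasp across them. The floor is flat for the middle 132 mm; both ends, alike, flare up at 40 degrees from the floor to the end rims. Tipped lengthwise past 40 degrees vials begin to leave; 75 to 85 empties it. Origin: centre of its underside; z up.
- vial1: An empty injection vial: amber glass body 22 mm in diameter, aluminium cap 20 mm in diameter, 40 mm long in all, 16 g. Five alike lie side by side across the dish's floor, free to roll. Origin: the vial's middle, on its axis; x along the axis towards the cap.
- vial2: An empty injection vial: amber glass body 22 mm in diameter, aluminium cap 20 mm in diameter, 40 mm long in all, 16 g. Five alike lie side by side across the dish's floor, free to roll. Origin: the vial's middle, on its axis; x along the axis towards the cap.
- vial3: An empty injection vial: amber glass body 22 mm in diameter, aluminium cap 20 mm in diameter, 40 mm long in all, 16 g. Five alike lie side by side across the dish's floor, free to roll. Origin: the vial's middle, on its axis; x along the axis towards the cap.
- vial4: An empty injection vial: amber glass body 22 mm in diameter, aluminium cap 20 mm in diameter, 40 mm long in all, 16 g. Five alike lie side by side across the dish's floor, free to roll. Origin: the vial's middle, on its axis; x along the axis towards the cap.
- vial5: An empty injection vial: amber glass body 22 mm in diameter, aluminium cap 20 mm in diameter, 40 mm long in all, 16 g. Five alike lie side by side across the dish's floor, free to roll. Origin: the vial's middle, on its axis; x along the axis towards the cap.
- bottle: Bystander: an upright amber medicine bottle with white cap, 62 mm in diameter, 125 mm high, standing loose. Origin: centre of its underside.
- wipes: Bystander: a round white wipes canister with a closed lid without tab, 116 mm in diameter, 154 mm high, standing loose. Origin: centre of its underside.

How it is judged:
By the outcome, as a careful person would: the job done as asked, in the order asked, and still so for the second after the job is handed in, with the robot touching nothing.
It also fails if it takes over 72 s, if anything falls off the work surface, if the arm or the gripper's body presses on something with over 40 N, if the wrist force passes 120 N, or if a joint passes its speed limit or range.

## Working session

There is one attempt and no reset: what is moved stays moved. The work goes in short steps, Python scripts to look and compute and a shell command to move; the robot and the scene stay as the last step left them, time stands still between calls to the robot, and variables do not carry over. Pictures are saved under pics/ and viewed, at most 10 in all, crops included, and the job is handed in when it is done.

```bash
mkdir -p pics; ls
cat > h.py <<'E'
import numpy as np, cv2
from plant import manip
from scipy.spatial.transform import Rotation as R
def snap(c,f=None):
    m=manip.camera_model(c); im=manip.snapshot(c)
    if f: cv2.imwrite('pics/'+f,im[:,:,::-1])
    return im,m
def w2p(m,P):
    p=(np.array(m['view'])@np.c_[np.atleast_2d(P),np.ones(len(np.atleast_2d(P)))].T).T
    return np.c_[m['cx']+m['fx']*p[:,0]/-p[:,2], m['cy']-m['fy']*p[:,1]/-p[:,2]]
def p2w(m,uv,z):
    V=np.array(m['view']); d=np.array([(uv[0]-m['cx'])/m['fx'],-(uv[1]-m['cy'])/m['fy'],-1])
    C=-V[:3,:3].T@V[:3,3]; D=V[:3,:3].T@d
    return C+D*(z-C[2])/D[2]
E
python3 - <<'E'
from h import *
s=manip.state(); print(s['t'],s['tcp_pos'],s['tcp_rot'],R.from_quat(s['tcp_rot']).as_matrix().round(3).tolist(),manip.tcp_to_grasp)
hs={'tub':.06,'lid':.124,'lid_tab':.14,'dish':.017,'vial1':.014,'bottle':.06,'wipes':.08}
ms={}
for c in ['top','side']:
    im,m=snap(c,c+'0.png'); ms[c]=m
    print(c,{k:(np.round(v,3).tolist() if k=='view' else v) for k,v in m.items()})
    for n in hs:
        for r in manip.search_frame(c,n)[:6 if n=='vial1' else 2]:
            print(c,n,round(r['score'],2),np.round(r['extent']).tolist(),p2w(m,r['extent'][:2],hs[n]).round(3))
E
```

```text
pics
0.0 [0.15072867 0.60622569 0.17825446] [ 1.21609069e-01  9.92577901e-01 -5.66903057e-04 -1.50556206e-04] [[-0.97, 0.241, -0.0], [0.241, 0.97, -0.001], [0.0, -0.001, -1.0]] 0.0188
top {'fx': 435.39452818384245, 'fy': 435.39452818384245, 'cx': 316.31540300201596, 'cy': 204.25225799512006, 'view': [[0.027, -1.0, 0.006, -0.062], [0.983, 0.028, 0.18, -0.624], [-0.18, 0.001, 0.984, -0.915], [0.0, 0.0, 0.0, 1.0]]}
top lid 0.89 [395.0, 266.0, 92.0, 92.0] [ 0.491 -0.208  0.124]
top lid 0.72 [348.0, 255.0, 4.0, 2.0] [ 0.511 -0.11   0.124]
top lid_tab 0.57 [398.0, 265.0, 90.0, 90.0] [ 0.492 -0.21   0.14 ]
top dish 0.7 [218.0, 221.0, 35.0, 99.0] [0.587 0.181 0.017]
top vial1 0.72 [224.0, 241.0, 18.0, 10.0] [0.542 0.166 0.014]
top vial1 0.71 [222.0, 220.0, 20.0, 7.0] [0.59  0.172 0.014]
top vial1 0.69 [217.0, 207.0, 15.0, 12.0] [0.62  0.187 0.014]
top vial1 0.66 [223.0, 231.0, 17.0, 14.0] [0.565 0.169 0.014]
top vial1 0.47 [220.0, 196.0, 17.0, 16.0] [0.646 0.182 0.014]
top bottle 0.6 [228.0, 149.0, 35.0, 37.0] [0.746 0.159 0.06 ]
top wipes 0.74 [306.0, 136.0, 54.0, 69.0] [ 0.777 -0.015  0.08
[... 301 characters left out ...]
side lid 0.62 [409.0, 168.0, 85.0, 64.0] [ 0.489 -0.197  0.124]
side lid_tab 0.7 [410.0, 166.0, 85.0, 64.0] [ 0.484 -0.188  0.14 ]
side dish 0.86 [274.0, 296.0, 114.0, 69.0] [0.598 0.173 0.017]
side dish 0.51 [275.0, 298.0, 15.0, 25.0] [0.593 0.174 0.017]
side vial1 0.79 [276.0, 300.0, 19.0, 21.0] [0.592 0.175 0.014]
side vial1 0.76 [260.0, 296.0, 18.0, 20.0] [0.623 0.184 0.014]
side vial1 0.64 [285.0, 307.0, 20.0, 20.0] [0.566 0.18  0.014]
side vial1 0.51 [250.0, 291.0, 16.0, 17.0] [0.646 0.186 0.014]
side vial1 0.49 [299.0, 308.0, 18.0, 20.0] [0.542 0.166 0.014]
side bottle 0.79 [214.0, 252.0, 36.0, 52.0] [0.743 0.17  0.06 ]
side wipes 0.91 [250.0, 185.0, 56.0, 81.0] [ 0.778 -0.004  0.08 ]
```

Run:
```python
import cv2,numpy as np
a=cv2.imread('pics/top0.png')[100:320,160:480]; b=cv2.imread('pics/side0.png')[110:350,180:480]
a=cv2.resize(a,None,fx=2,fy=2,interpolation=cv2.INTER_CUBIC)
cv2.imwrite('pics/a.png',cv2.resize(a,None,fx=1.2,fy=1.2)); cv2.imwrite('pics/b.png',cv2.resize(b,None,fx=2.4,fy=2.4,interpolation=cv2.INTER_CUBIC))
```

```text
(no output)
```

View pics/a.png

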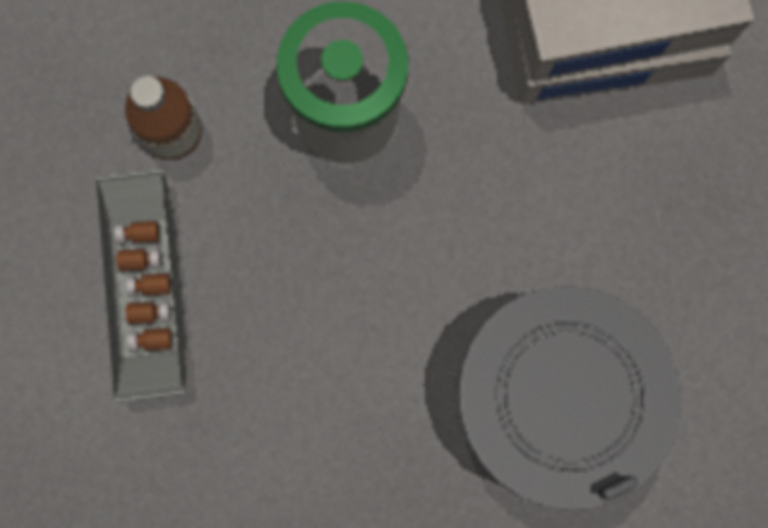

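View pics/b.png

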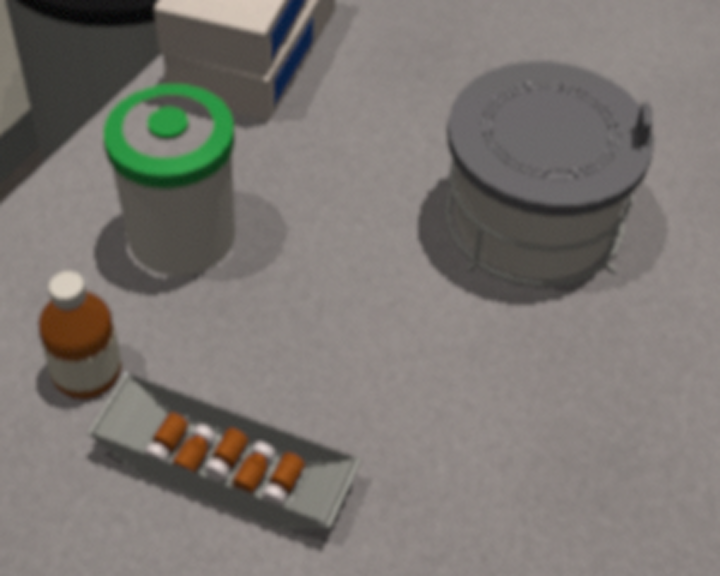

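Top picture: lid centre about (397,265), tab on the robot side near (416,301); dish at left with corners at about (200,175), (228,172), (236,262) and (208,266), five vials across it; bottle and wipes beyond. The side view agrees, with its tab near (449,158).

Run:
```python
from h import *
T=manip.camera_model('top');S=manip.camera_model('side')
f=lambda p:(p[0]/2.4+160,p[1]/2.4+100); g=lambda p:(p[0]/2.4+180,p[1]/2.4+110)
lc=p2w(T,f((570,397)),.122); lc2=p2w(S,g((550,135)),.120)
print('lid',lc,lc2)
print('tab',p2w(T,f((618,481)),.154),p2w(S,g((646,105)),.154))
c=[p2w(T,f(q),.034) for q in [(97,179),(163,173),(183,388),(116,398)]]
c2=[p2w(S,g(q),.034) for q in [(92,433),(128,376),(357,458),(328,530)]]
for c in (c,c2):
    c=np.array(c)[:,:2]; print(c.round(3).tolist(),c.mean(0), [np.linalg.norm(c[i]-c[i-1]).round(3) for i in range(4)], np.degrees(np.arctan2(*(c[0]+c[1]-c[2]-c[3])[::-1])))
```

```text
lid [ 0.49235094 -0.21219932  0.122     ] [ 0.49173399 -0.20565203  0.12      ]
tab [ 0.42491727 -0.24435074  0.154     ] [ 0.42401189 -0.25270614  0.154     ]
[[0.692, 0.226], [0.7, 0.163], [0.495, 0.131], [0.484, 0.192]] [0.59259603 0.17781862] [np.float64(0.211), np.float64(0.064), np.float64(0.207), np.float64(0.062)] 8.939523788093757
[[0.692, 0.226], [0.701, 0.166], [0.494, 0.132], [0.481, 0.199]] [0.59195133 0.18088715] [np.float64(0.212), np.float64(0.061), np.float64(0.209), np.float64(0.068)] 8.445178113480523
```

```bash
cat >> h.py <<'E'
def go(x,y,z=None,yaw=None,off=0):
    """print the delta to a TCP target in tool axes, in command units; yaw = world angle (deg) of tool y"""
    s=manip.state(); M=R.from_quat(s['tcp_rot']).as_matrix(); p=np.array(s['tcp_pos'])
    d=np.array([x,y,p[2] if z is None else z])-p
    cy=np.degrees(np.arctan2(M[1,1],M[0,1])); 
    turn=0 if yaw is None else ((cy-yaw+90)%180-90)/90
    print('t',round(s['t'],2),'tcp',p.round(4),'yaw',round(cy,1),'d',(M.T@d/.2).round(3),'turn',round(turn,3),'F',np.round(s['ft_force'],1),'w',round(s['width'],3),'ff',round(s['finger_force'],1),'q6',round(s['qpos'][5],2))
E
python3 -m pendant '[[[0,0,-0.03,0.0508,1],[0,0,-0.03,0.0508,1],[0,0,-0.03,0.0508,1],[0,0,-0.03,0.0508,1],[0,0,-0.03,0.0508,1],[0,0,-0.03,0.0508,1],[0,0,-0.03,0.0508,1],[0,0,-0.03,0.0508,1],[0,0,-0.03,0.0508,1],[0,0,-0.03,0.0508,1]]]' 40
python3 -m pendant '[[[-0.195,0.05,0,0,1],[-0.195,0.05,0,0,1],[-0.195,0.05,0,0,1],[-0.195,0.05,0,0,1],[-0.195,0.05,0,0,1],[-0.195,0.05,0,0,1],[-0.195,0.05,0,0,1],[-0.195,0.05,0,0,1],[-0.195,0.05,0,0,1],[-0.195,0.05,0,0,1]]]'
python3 -m pendant '[[[-0.17,-0.104,0,0,1],[-0.17,-0.104,0,0,1],[-0.17,-0.104,0,0,1],[-0.17,-0.104,0,0,1],[-0.17,-0.104,0,0,1],[-0.17,-0.104,0,0,1],[-0.17,-0.104,0,0,1],[-0.17,-0.104,0,0,1],[-0.17,-0.104,0,0,1],[-0.17,-0.104,0,0,1]]]'
python3 -c "
from h import *
go(.4225,-.2495,.2,30.3)"
```

```text
t: 1.63
tcp_pos: [0.1508, 0.6065, 0.2392]
tcp_rot: [0.499, 0.866, 0.0, -0.0]
ft_force: [-0.5, -0.6, -0.3]
width: 1.0
finger_force: 0.0
t: 2.47
tcp_pos: [0.4351, 0.3187, 0.2391]
tcp_rot: [0.498, 0.867, 0.0, 0.0]
ft_force: [0.8, 0.3, 0.0]
width: 1.0
finger_force: 0.0
t: 3.3
tcp_pos: [0.4256, -0.0801, 0.2391]
tcp_rot: [0.498, 0.867, 0.0, 0.0]
ft_force: [0.9, -0.1, 0.1]
width: 1.001
finger_force: 0.0
t 3.3 tcp [ 0.4256 -0.0801  0.2391] yaw 30.3 d [-0.723 -0.441  0.196] turn 0.0 F [ 0.9 -0.1  0.1] w 1.001 ff 0.0 q6 -0.87
```

```bash
python3 -m pendant '[[[-0.12,-0.073,0,0,1],[-0.12,-0.073,0,0,1],[-0.12,-0.073,0,0,1],[-0.12,-0.073,0,0,1],[-0.12,-0.073,0,0,1],[-0.123,-0.076,0,0,1],[0,0,0.05,0,1],[0,0,0.05,0,1],[0,0,0,0,1],[0,0,0,0,1]]]'
python3 - <<'E'
from h import *
im,m=snap('wrist','w1.png')
go(.4225,-.2495,.128,30.3)
for n in ['lid_tab','lid']:
    for r in manip.search_frame('wrist',n)[:2]: print(n,r)
print(w2p(m,[[.4225,-.2495,.154]]))
E
```

```text
t: 4.13
tcp_pos: [0.4226, -0.2465, 0.2183]
tcp_rot: [0.497, 0.868, 0.0, -0.001]
ft_force: [-0.0, 0.2, 0.9]
width: 1.0
finger_force: 0.0
t 4.18 tcp [ 0.4229 -0.2466  0.2188] yaw 30.4 d [-0.012 -0.009  0.454] turn 0.001 F [-0.7  0.2  0.1] w 1.001 ff 0.0 q6 -1.19
lid_tab {'extent': [412.1, 172.9, 218.2, 180.6], 'score': 0.9}
lid {'extent': [416.3, 170.9, 213.9, 181.4], 'score': 0.96}
[[314.39429929 199.91756122]]
```

View pics/w1.png

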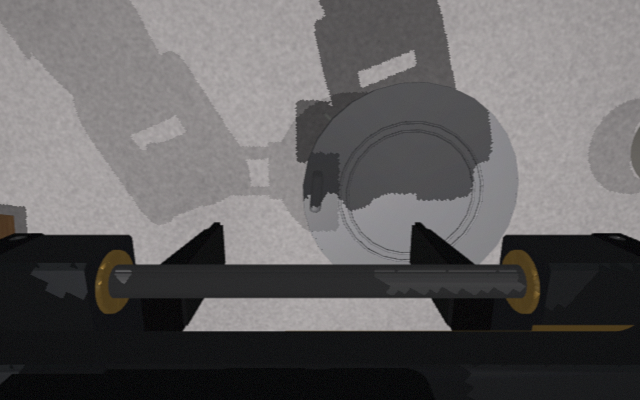

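The wrist picture shows the tab at about columns 311–323, rows 172–211, between the fingers; I predicted (314,200).

Run:
```python
from h import *
m=manip.camera_model('wrist'); im=cv2.imread('pics/w1.png')
for uv in [(315,190),(318,190),(315,172),(316,210)]:
    print(uv,p2w(m,uv,.154),p2w(m,uv,.14))
c=p2w(m,(411,173),.122);print(c)
cv2.imwrite('pics/w1c.png',cv2.resize(im[140:240,270:370],None,fx=5,fy=5,interpolation=cv2.INTER_CUBIC))
```

```text
(315, 190) [ 0.41964517 -0.24298319  0.154     ] [ 0.42116659 -0.24576452  0.14      ]
(318, 190) [ 0.4216769  -0.24179369  0.154     ] [ 0.42330329 -0.24451357  0.14      ]
(315, 172) [ 0.41243747 -0.23062891  0.154     ] [ 0.41358655 -0.23277203  0.14      ]
(316, 210) [ 0.42855357 -0.2566734   0.154     ] [ 0.4305352  -0.26016196  0.14      ]
[ 0.48734416 -0.19423111  0.122     ]
```

View pics/w1c.png

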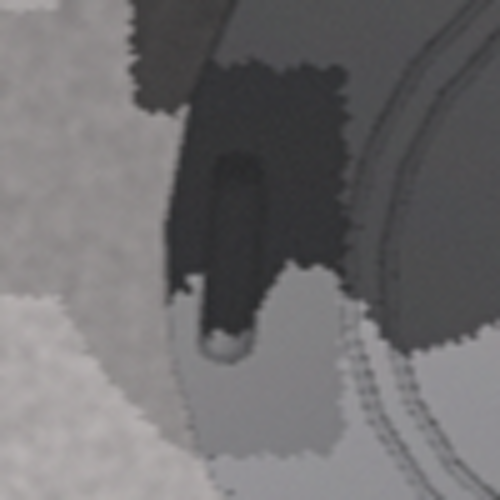

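The crop puts the tab's top edge at about (317,189), so the tab is near (0.421, −0.244).

```bash
python3 -c "
from h import *
go(.421,-.2445,.1285,29)"
```

```text
t 4.28 tcp [ 0.4232 -0.2469  0.2192] yaw 30.4 d [ 0.016 -0.003  0.454] turn 0.015 F [1.  0.7 0.7] w 1.001 ff 0.0 q6 -1.19
```

```bash
python3 -m pendant '[[[0.008,0,0.06,0.007,1],[0.008,0,0.06,0.007,1],[0,0,0.06,0,1],[0,0,0.06,0,1],[0,0,0.06,0,1],[0,0,0.06,0,1],[0,0,0.05,0,1],[0,0,0.04,0,1],[0,0,0,0,0],[0,0,0,0,0]]]' 40
python3 -m pendant '[[[0,0,0,0,0],[0,0,0,0,0],[0,0,0,0,0],[0,0,0,0,0],[0,0,0,0,0],[0,0,0,0,0],[0,0,0,0,0],[0,0,0,0,0],[0,0,0,0,0],[0,0,0,0,0]]]'
python3 -c "
from h import *
go(.421,-.2445,.1285,29)"
```

```text
t: 5.12
tcp_pos: [0.4215, -0.2446, 0.129]
tcp_rot: [0.507, 0.862, 0.0, -0.0]
ft_force: [-0.2, 0.2, 0.4]
width: 0.911
finger_force: 0.0
t: 5.95
tcp_pos: [0.4213, -0.2447, 0.1288]
tcp_rot: [0.507, 0.862, 0.0, -0.0]
ft_force: [0.1, 0.1, 0.3]
width: 0.215
finger_force: 0.0
t 5.95 tcp [ 0.4213 -0.2447  0.1288] yaw 29.1 d [ 0.002 -0.001  0.001] turn 0.001 F [0.1 0.1 0.3] w 0.215 ff 0.0 q6 -1.17
```

```bash
python3 -m pendant '[[[0,0,0,0,0],[0,0,0,0,0],[0,0,0,0,0],[0,0,0,0,0],[0,0,-0.02,0,0],[0,0,-0.03,0,0],[0,0,-0.04,0,0],[0,0,-0.06,0,0],[0,0,-0.06,0,0],[0,0,-0.04,0,0]]]'
python3 - <<'E'
from h import *
print('tab offset'); go(.449,-.03,.17,29)
snap('side','s2.png')
E
```

```text
t: 6.78
tcp_pos: [0.4216, -0.245, 0.1806]
tcp_rot: [0.507, 0.862, -0.0, 0.001]
ft_force: [-0.8, 0.9, 0.3]
width: 0.002
finger_force: 0.0
tab offset
t 6.78 tcp [ 0.4216 -0.245   0.1806] yaw 29.1 d [0.873 0.642 0.052] turn 0.001 F [-0.8  0.9  0.3] w 0.002 ff 0.0 q6 -1.17
```

View pics/s2.png

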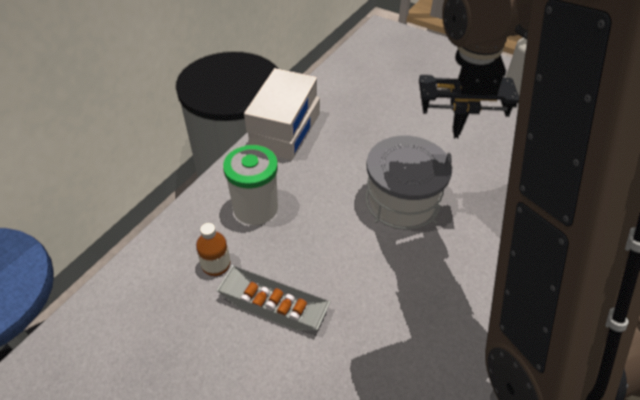

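The lid is still on the tub: the fingers shut on nothing (tip near (459,131), tab near (447,160)). I'll check the calibration against the tip.

Run:
```python
from h import *
S=manip.camera_model('side');T=manip.camera_model('top');W=manip.camera_model('wrist')
for n,m in (('side',S),('top',T),('wrist',W)): print(n,'tcp',w2p(m,[manip.state()['tcp_pos']]), 'tab',w2p(m,[[.421,-.2445,.154]]), 'lid', w2p(m,[[.492,-.209,.124]]))
im,_=snap('top','t2.png'); w,_=snap('wrist','w2.png'); s=cv2.imread('pics/s2.png')
z=lambda a:cv2.resize(a,(400,300),interpolation=cv2.INTER_CUBIC)
cv2.imwrite('pics/c2.png',np.vstack([np.hstack([z(s[80:215,360:540]),z(im[215:335,350:510,::-1])]),np.hstack([z(w[140:290,220:420,::-1]),z(w[0:400,:,::-1])])]))
```

```text
side tcp [[451.29307937 146.66264107]] tab [[449.04154304 156.49675651]] lid [[409.95170725 163.99814869]]
top tcp [[421.46402155 302.58690222]] tab [[417.60653979 302.49613447]] lid [[396.11037458 265.50616915]]
wrist tcp [[316.10159606 221.88223137]] tab [[315.4601071  207.80634486]] lid [[418.81852452 201.42852725]]
```

View pics/c2.png

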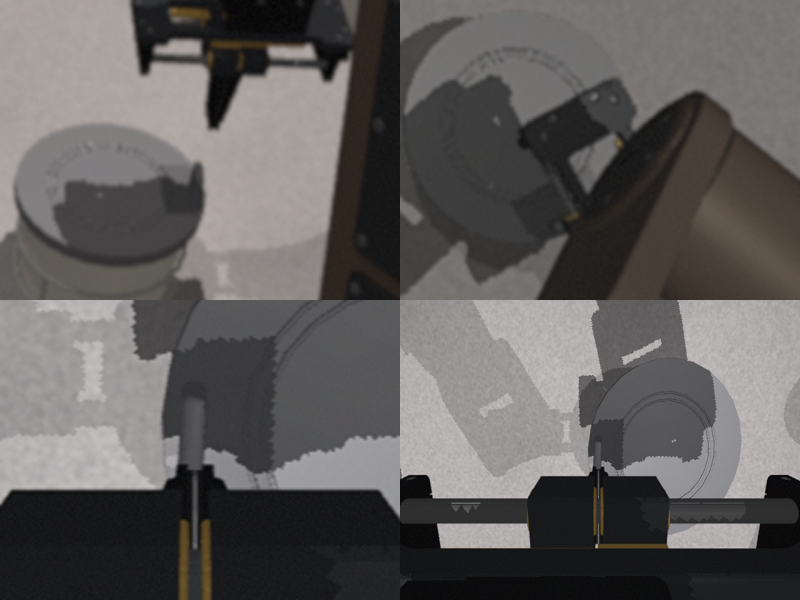

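Run:
```python
from h import *
m=manip.camera_model('wrist'); V=np.array(m['view']); C=-V[:3,:3].T@V[:3,3]; s=manip.state()
M=R.from_quat(s['tcp_rot']).as_matrix(); p=np.array(s['tcp_pos'])
print(s['t'],p,'cam in tool',M.T@(C-p),'cam axes in tool',(M.T@V[:3,:3].T).round(3).tolist(),m['fx'],m['cx'],m['cy'])
th=np.linspace(0,2*np.pi,60)
w1=cv2.imread('pics/w1.png'); w2=cv2.imread('pics/w2.png')
for dz in (0,.015,.03):   # tool raised by dz == scene lowered
    P=np.c_[.492+.094*np.cos(th),-.209+.094*np.sin(th),0*th+.124-dz]
    q=w2p(m,P); print(dz,'circle cols',q[:,0].min().round(),q[:,0].max().round(),'top row',q[:,1].min().round(), 'tab',w2p(m,[[.421,-.2445,.154-dz]]).round())
print([ (round(r['score'],2),r['extent']) for r in manip.search_frame('wrist','lid')[:2]])
S=manip.camera_model('side')
for d in ([0,0,.03],[0,0,.02],[.02,0,0],[0,-.03,0]): print(d,w2p(S,[p+d]).round(1))
```

```text
6.9333 [ 0.42147956 -0.24488647  0.17946316] cam in tool [ 0.06639338  0.00081833 -0.20576379] cam axes in tool [[-0.001, 0.971, 0.238], [1.0, 0.0, 0.001], [0.001, 0.238, -0.971]] 354.00864029647903 317.0391697186216 196.4551632090945
0 circle cols 297.0 545.0 top row 73.0 tab [[316. 210.]]
0.015 circle cols 298.0 533.0 top row 75.0 tab [[316. 204.]]
0.03 circle cols 299.0 522.0 top row 77.0 tab [[316. 199.]]
[(0.71, [426.0, 194.1, 244.6, 235.9])]
[0, 0, 0.03] [[454.2 136.9]]
[0, 0, 0.02] [[453.2 140.5]]
[0.02, 0, 0] [[442.4 144.2]]
[0, -0.03, 0] [[456.5 139.5]]
```

Lid height and position agree in the wrist view, but both the side view (tip ~9 px too high) and the finger spacing in the wrist view say that the real fingertips sit about 30 mm behind the stated TCP. I'll probe gently to confirm.

```bash
python3 -m pendant '[[[0.01,0,0.03,0,1],[0.01,0,0.03,0,1],[0,0,0.03,0,1],[0,0,0.03,0,1],[0,0,0.03,0,1],[0,0,0.03,0,1],[0,0,0.03,0,1],[0,0,0.03,0,1],[0,0,0.03,0,1],[0,0,0.005,0,1]]]'
python3 -m pendant '[[[0,0,0.005,0,1],[0,0,0.005,0,1],[0,0,0.005,0,1],[0,0,0,0,1],[0,0,0,0,1],[0,0,0,0,1],[0,0,0,0,1],[0,0,0,0,1],[0,0,0,0,1],[0,0,0,0,1]]]'
python3 - <<'E'
from h import *
go(.422,-.2425,.12,29)
im,m=snap('wrist','w3.png'); g=cv2.cvtColor(im,cv2.COLOR_RGB2GRAY)
w=cv2.imread('pics/w2.png',0); print('w2 rows 180..270 step 4 at col 318,310,326',w[180:270:4,318],w[180:270:4,308],w[180:270:4,328])
E
```

```text
t: 7.82
tcp_pos: [0.419, -0.241, 0.1227]
tcp_rot: [0.507, 0.862, 0.0, -0.001]
ft_force: [-0.1, -0.1, -0.3]
width: 0.651
finger_force: 0.0
t: 8.65
tcp_pos: [0.4194, -0.2412, 0.1208]
tcp_rot: [0.507, 0.862, 0.0, 0.0]
ft_force: [-0.6, 0.5, 0.6]
width: 1.002
finger_force: 0.0
t 8.65 tcp [ 0.4194 -0.2412  0.1208] yaw 29.1 d [-0.012  0.008  0.004] turn 0.001 F [-0.6  0.5  0.6] w 1.002 ff 0.0 q6 -1.17
w2 rows 180..270 step 4 at col 318,310,326 [56 51 54 84 86 86 85 84 83 82 81 77 52 63 62 62 61 70 67 68 67 56 42] [ 59  58  59  58  58  57  59 146 137 128 137  68  20  13  23  24  22  22
  23  22  22  23  24] [ 57  58  59  59  59  60  57  58  56 137 141 139 107  15  23  24  21  22
  23  22  22  28  25]
```

```bash
python3 -m pendant '[[[0,0,0.03,0,1],[0,0,0.03,0,1],[0,0,0.02,0,1],[0,0,0.005,0,1],[0,0,0,0,1],[0,0,0,0,1],[0,0,0,0,1],[0,0,0,0,1],[0,0,0,0,1],[0,0,0,0,1]]]'
python3 - <<'E'
from h import *
go(.422,-.2425,.12,29)
a,_=snap('wrist','w4.png'); s,_=snap('side','s4.png')
z=lambda a:cv2.resize(a[:,:,::-1],(400,300),interpolation=cv2.INTER_CUBIC)
cv2.imwrite('pics/c4.png',np.hstack([z(s[80:215,360:540]),z(a[130:280,220:420])]))
E
```

```text
t: 9.53
tcp_pos: [0.4194, -0.2413, 0.1039]
tcp_rot: [0.507, 0.862, 0.0, 0.0]
ft_force: [0.3, -0.7, 0.5]
width: 1.001
finger_force: 0.0
t 9.53 tcp [ 0.4194 -0.2413  0.1039] yaw 29.1 d [-0.012  0.008 -0.08 ] turn 0.001 F [ 0.3 -0.7  0.5] w 1.001 ff 0.0 q6 -1.17
```

View pics/c4.png

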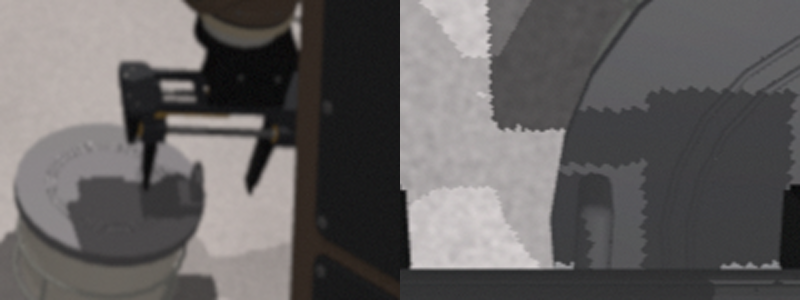

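The tips are now either side of the tab (side crop: tips at (147,190) and (252,192), tab at (195,165–205)), still just above the lid. So the true offset is confirmed at about 30 mm. I'll go a little lower and close.

```bash
python3 -m pendant '[[[0,0,0.01,0,1],[0,0,0.01,0,1],[0,0,0,0,0],[0,0,0,0,0],[0,0,0,0,0],[0,0,0,0,0],[0,0,0,0,0],[0,0,0,0,0],[0,0,0,0,0],[0,0,0,0,0]]]' 40
python3 -m pendant '[[[0,0,0,0,0],[0,0,0,0,0],[0,0,0,0,0],[0,0,0,0,0],[0,0,0,0,0],[0,0,0,0,0],[0,0,0,0,0],[0,0,0,0,0],[0,0,0,0,0],[0,0,0,0,0]]]'
```

```text
t: 10.47
tcp_pos: [0.4193, -0.2412, 0.0998]
tcp_rot: [0.507, 0.862, 0.0, -0.0]
ft_force: [0.0, 0.2, -0.5]
width: 0.498
finger_force: 0.0
t: 11.3
tcp_pos: [0.4194, -0.2413, 0.0998]
tcp_rot: [0.507, 0.862, 0.0, 0.0]
ft_force: [0.2, -0.7, -0.7]
width: 0.093
finger_force: 40.0
```

```bash
python3 -m pendant '[[[0,0,-0.01,0,0],[0,0,-0.02,0,0],[0,0,-0.03,0,0],[0,0,-0.03,0,0],[0,0,-0.04,0,0],[0,0,-0.04,0,0],[0,0,-0.04,0,0],[0,0,-0.04,0,0],[0,0,-0.04,0,0],[0,0,-0.02,0,0]]]'
python3 -c "
from h import *
go(.449,-.03,.13,29); print(manip.state()['wrist_torque'])"
```

```text
t: 12.13
tcp_pos: [0.4196, -0.2414, 0.1631]
tcp_rot: [0.507, 0.862, -0.0, 0.001]
ft_force: [-0.7, -0.7, -0.5]
width: 0.09
finger_force: 40.0
t 12.13 tcp [ 0.4196 -0.2414  0.1631] yaw 29.1 d [0.853 0.642 0.165] turn 0.001 F [-0.7 -0.7 -0.5] w 0.09 ff 40.0 q6 -1.17
[-0.11283887  0.03827858  0.06132161]
```

```bash
python3 -m pendant '[[[0.05,0.04,0,0,0],[0.09,0.068,0,0,0],[0.09,0.068,0,0,0],[0.1,0.075,0,0,0],[0.1,0.075,0,0,0],[0.1,0.075,0,0,0],[0.1,0.075,0,0,0],[0.1,0.075,0,0,0],[0.08,0.06,0,0,0],[0.04,0.03,0,0,0]]]'
python3 -m pendant '[[[0,0,0.05,0,0],[0,0,0.1,0,0],[0,0,0.1,0,0],[0,0,0.1,0,0],[0,0,0.1,0,0],[0,0,0.1,0,0],[0,0,0.08,0,0],[0,0,0.05,0,0],[0,0,0.03,0,0],[0,0,0.01,0,0]]]'
python3 - <<'E'
from h import *
go(.448,-.028,-.008,29)
a,_=snap('side','s5.png')
cv2.imwrite('pics/c5.png',cv2.resize(a[80:380,200:540,::-1],None,fx=1.9,fy=1.9,interpolation=cv2.INTER_CUBIC))
E
```

```text
t: 12.97
tcp_pos: [0.4485, -0.0279, 0.1616]
tcp_rot: [0.506, 0.862, 0.0, -0.0]
ft_force: [-0.8, -1.0, -0.8]
width: 0.091
finger_force: 40.0
t: 13.8
tcp_pos: [0.4484, -0.0303, 0.017]
tcp_rot: [0.507, 0.862, -0.0, -0.001]
ft_force: [-0.6, -0.3, -1.0]
width: 0.092
finger_force: 40.0
t 13.8 tcp [ 0.4484 -0.0303  0.017 ] yaw 29.0 d [0.011 0.004 0.125] turn 0.001 F [-0.6 -0.3 -1. ] w 0.092 ff 40.0 q6 -0.72
```

View pics/c5.png

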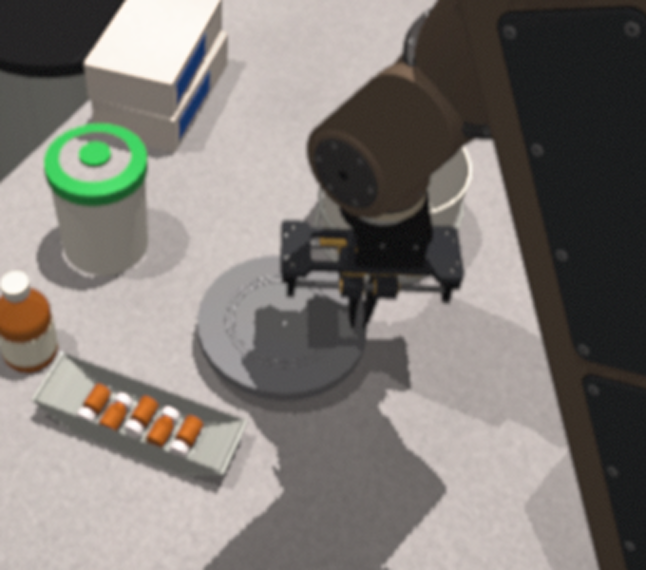

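The lid hangs level about 25 mm above clear counter, between the dish and the tub. I'll lower it gently.

```bash
python3 -m pendant '[[[0,0,0.03,0,0],[0,0,0.03,0,0],[0,0,0.02,0,0],[0,0,0.015,0,0],[0,0,0.01,0,0],[0,0,0.005,0,0],[0,0,0.005,0,0],[0,0,0.005,0,0],[0,0,0,0,0],[0,0,0,0,0]]]'
python3 -c "
from h import *
go(.448,-.028,-.008,29)"
```

```text
t: 14.68
tcp_pos: [0.4489, -0.0304, -0.0061]
tcp_rot: [0.507, 0.862, 0.0, 0.0]
ft_force: [-0.2, 1.1, -1.6]
width: 0.092
finger_force: 40.0
t 14.68 tcp [ 0.4489 -0.0304 -0.0061] yaw 29.1 d [0.013 0.002 0.009] turn 0.001 F [-0.2  1.1 -1.6] w 0.092 ff 40.0 q6 -0.72
```

```bash
python3 -m pendant '[[[0,0,0.005,0,0],[0,0,0,0,0],[0,0,0.005,0,0],[0,0,0,0,0],[0,0,0,0,0],[0,0,0,0,0],[0,0,0,0,0],[0,0,0,0,0],[0,0,0,0,0],[0,0,0,0,0]]]' 10
```

```text
t: 15.52
tcp_pos: [0.4489, -0.0304, -0.0082]
tcp_rot: [0.507, 0.862, 0.0, 0.0]
ft_force: [0.8, -0.2, -0.6]
width: 0.091
finger_force: 10.0
```

```bash
python3 -m pendant '[[[0,0,0.005,0,0],[0,0,0,0,0],[0,0,0.005,0,0],[0,0,0,0,0],[0,0,0,0,0],[0,0,0,0,0],[0,0,0,0,0],[0,0,0,0,0],[0,0,0,0,0],[0,0,0,0,0]]]' 10
```

```text
t: 16.35
tcp_pos: [0.449, -0.0305, -0.0097]
tcp_rot: [0.507, 0.862, 0.0, 0.0]
ft_force: [-2.2, -0.6, 10.8]
width: 0.091
finger_force: 10.0
```

```bash
python3 -m pendant '[[[0,0,0.005,0,0],[0,0,0,0,0],[0,0,0.005,0,0],[0,0,0,0,0],[0,0,0,0,0],[0,0,0,0,0],[0,0,0,0,0],[0,0,0,0,0],[0,0,0,0,0],[0,0,0,0,0]]]' 10
```

```text
t: 17.18
tcp_pos: [0.449, -0.0305, -0.0116]
tcp_rot: [0.507, 0.862, 0.0, 0.0]
ft_force: [-2.3, -1.2, 12.8]
width: 0.093
finger_force: 10.0
```

The lid touched down (about 11–13 N, only pad friction). Releasing it, rising, and turning for the dish.

```bash
python3 -m pendant '[[[0,0,0,0,0.3],[0,0,0,0,0.3],[0,0,0,0,0.3],[0,0,-0.01,0,0.3],[0,0,-0.05,0,0.5],[0,0,-0.1,0,1],[0,0,-0.12,0,1],[0,0,-0.12,0,1],[0,0,-0.12,0,1],[0,0,-0.05,0,1]]]'
python3 -m pendant '[[[0,0,0,-0.0774,1],[0,0,0,-0.0774,1],[0,0,0,-0.0774,1],[0,0,0,-0.0774,1],[0,0,0,-0.0774,1],[0,0,0,-0.0774,1],[0,0,0,-0.0774,1],[0,0,0,-0.0774,1],[0,0,0,-0.0774,1],[0,0,0,-0.0774,1]]]'
python3 -c "
from h import *
go(.639,.186,.1,98.7)"
```

```text
t: 18.02
tcp_pos: [0.4496, -0.0305, 0.1044]
tcp_rot: [0.507, 0.862, 0.0, 0.001]
ft_force: [-0.1, 0.2, 0.1]
width: 0.668
finger_force: 0.0
t: 18.85
tcp_pos: [0.4487, -0.0303, 0.1018]
tcp_rot: [-0.079, 0.997, 0.0, -0.0]
ft_force: [-0.2, -0.7, -0.2]
width: 0.996
finger_force: 0.0
t 18.85 tcp [ 0.4487 -0.0303  0.1018] yaw 99.1 d [-1.11   0.918  0.009] turn 0.004 F [-0.2 -0.7 -0.2] w 0.996 ff 0.0 q6 -1.94
```

```bash
python3 -m pendant '[[[-0.111,0.092,0,0,1],[-0.111,0.092,0,0,1],[-0.111,0.092,0,0,1],[-0.111,0.092,0,0,1],[-0.111,0.092,0,0,1],[-0.111,0.092,0,0,1],[-0.111,0.092,0,0,1],[-0.111,0.092,0,0,1],[-0.111,0.092,0,0,1],[-0.111,0.092,0,0,1]]]'
python3 - <<'E'
from h import *
a,m=snap('wrist','w6.png'); go(.639,.186,-.022,98.7)
S=manip.camera_model('side')
for n in ('dish','vial1'):
    for r in manip.search_frame('wrist',n)[:5]: print(n,round(r['score'],2),np.round(r['extent']),p2w(m,r['extent'][:2],.034 if n=='dish' else .014).round(3))
ax=np.array([np.cos(np.radians(8.7)),np.sin(np.radians(8.7))]);n=np.array([-ax[1],ax[0]])
for a_ in (-.1065,.1065):
  for b in (-.033,.033): print(a_,b,w2p(m,[[*(np.array([.592,.179])+a_*ax+b*n),.034]]).round())
E
```

```text
t: 19.68
tcp_pos: [0.641, 0.1863, 0.1017]
tcp_rot: [-0.076, 0.997, 0.0, -0.0]
ft_force: [-0.8, -0.5, -0.3]
width: 1.001
finger_force: 0.0
t 19.73 tcp [0.6438 0.1896 0.1016] yaw 98.8 d [ 0.027 -0.015  0.618] turn 0.001 F [-3.4  1.  -1.9] w 1.001 ff 0.0 q6 -1.54
dish 0.69 [319. 133.  94. 266.] [0.593 0.181 0.034]
vial1 0.93 [319.  66.  55.  29.] [0.543 0.173 0.014]
vial1 0.8 [312. 135.  43.  30.] [0.596 0.176 0.014]
vial1 0.72 [317. 100.  50.  28.] [0.569 0.175 0.014]
vial1 0.65 [323. 164.  53.  29.] [0.618 0.188 0.014]
vial1 0.63 [322. 197.  52.  26.] [0.646 0.192 0.014]
-0.1065 -0.033 [[269. -25.]]
-0.1065 0.033 [[365. -25.]]
0.1065 -0.033 [[278. 262.]]
0.1065 0.033 [[357. 262.]]
```

View pics/w6.png

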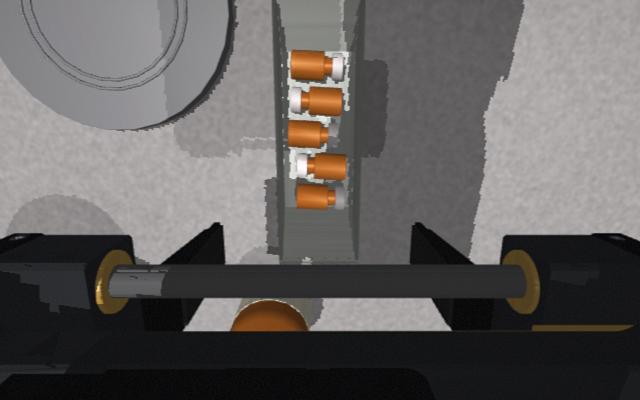

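The dish runs down columns 278–357, centred between the fingers as predicted, with five vials inside; the bottle is clear beyond it.

```bash
python3 -m pendant '[[[0.01,-0.008,0.05,0,1],[0.01,-0.007,0.08,0,1],[0.007,0,0.08,0,1],[0,0,0.08,0,1],[0,0,0.08,0,1],[0,0,0.08,0,1],[0,0,0.07,0,1],[0,0,0.05,0,1],[0,0,0.03,0,1],[0,0,0.01,0,1]]]' 60
python3 -c "
from h import *
go(.639,.186,-.022,98.7)"
```

```text
t: 20.67
tcp_pos: [0.6348, 0.1807, -0.0211]
tcp_rot: [-0.076, 0.997, -0.0, -0.001]
ft_force: [-0.5, -0.7, 0.2]
width: 0.999
finger_force: 0.0
t 20.67 tcp [ 0.6348  0.1807 -0.0211] yaw 98.7 d [-0.025  0.023  0.004] turn -0.0 F [-0.5 -0.7  0.2] w 0.999 ff 0.0 q6 -1.55
```

```bash
python3 -m pendant '[[[-0.01,0.01,0,0,1],[-0.015,0.013,0,0,1],[0,0,0,0,1],[0,0,0,0,0.65],[0,0,0,0,0.65],[0,0,0,0,0.65],[0,0,0,0,0.65],[0,0,0,0,0.65],[0,0,0,0,0.65],[0,0,0,0,0.65]]]' 60
python3 -m pendant '[[[0,0,0,0,0.6],[0,0,0,0,0.5],[0,0,0,0,0.4],[0,0,0,0,0.4],[0,0,0,0,0.3],[0,0,0,0,0],[0,0,0,0,0],[0,0,0,0,0],[0,0,0,0,0],[0,0,0,0,0]]]' 60
python3 -m pendant '[[[0,0,-0.01,0,0],[0,0,-0.01,0,0],[0,0,-0.01,0,0],[0,0,-0.01,0,0],[0,0,-0.01,0,0],[0,0,0,0,0],[0,0,0,0,0],[0,0,0,0,0],[0,0,0,0,0],[0,0,0,0,0]]]' 60
python3 - <<'E'
from h import *
go(.639,.186,-.022,98.7); print(manip.state()['wrist_torque'])
a,m=snap('side','s7.png'); T=snap('top','t7.png')
for n in ('dish','vial1'):
    for r in manip.search_frame('side',n)[:5]: print(n,round(r['score'],2),np.round(r['extent']))
E
```

```text
t: 21.5
tcp_pos: [0.6398, 0.1867, -0.0201]
tcp_rot: [-0.076, 0.997, 0.0, 0.0]
ft_force: [-0.1, 1.4, 1.3]
width: 0.691
finger_force: 60.0
t: 22.33
tcp_pos: [0.6398, 0.1867, -0.0201]
tcp_rot: [-0.076, 0.997, 0.0, 0.0]
ft_force: [-1.8, 1.8, 3.0]
width: 0.689
finger_force: 60.0
t: 23.17
tcp_pos: [0.6397, 0.1866, -0.0103]
tcp_rot: [-0.076, 0.997, 0.0, -0.0]
ft_force: [0.7, -0.2, -3.5]
width: 0.692
finger_force: 60.0
t 23.17 tcp [ 0.6397  0.1866 -0.0103] yaw 98.7 d [ 0.004 -0.003  0.059] turn 0.0 F [ 0.7 -0.2 -3.5] w 0.692 ff 60.0 q6 -1.54
[ 0.07907861 -0.09078688  0.03649754]
dish 0.83 [281. 297.  97.  66.]
vial1 0.72 [284. 305.  14.  24.]
vial1 0.66 [298. 307.  19.  19.]
vial1 0.55 [276. 295.  19.  21.]
vial1 0.44 [259. 294.  15.  21.]
```

```bash
python3 -m pendant '[[[0,0,-0.01,0,0],[0,0,-0.02,0,0],[0,0,-0.02,0,0],[0,0,-0.02,0,0],[0,0,-0.02,0,0],[0,0,-0.02,0,0],[0,0,-0.01,0,0],[0,0,0,0,0],[0,0,0,0,0],[0,0,0,0,0]]]' 60
python3 - <<'E'
from h import *
go(.639,.186,-.022,98.7); print(manip.state()['wrist_torque'])
a,m=snap('side','s8.png'); w,mw=snap('wrist','w8.png')
for c in ('side','wrist'):
  for n in ('dish','vial1'):
    for r in manip.search_frame(c,n)[:5]: print(c,n,round(r['score'],2),np.round(r['extent']))
z=.0375-.0103+.0103-.01  # lift since rest
lift=manip.state()['tcp_pos'][2]+.0201
for tilt in (0,5,10,15):
  t=np.radians(tilt); ax=np.array([np.cos(np.radians(8.7)),np.sin(np.radians(8.7))]); g=np.array([.592,.179])+.048*ax
  pts=[]
  for a_ in (-.1065,.1065):
   for b in (-.033,.033):
    L=a_-.048; X=L*np.cos(t)-.017*np.sin(t); Z=L*np.sin(t)+.017*np.cos(t)+.017+lift
    xy=g+X*ax+b*np.array([-ax[1],ax[0]]); pts.append([*xy,Z])
  for c,mm in (('side',m),('wrist',mw)): print(tilt,c,w2p(mm,pts).round(0).tolist())
E
```

```text
t: 24.2
tcp_pos: [0.6397, 0.1866, 0.0137]
tcp_rot: [-0.076, 0.997, 0.0, -0.0]
ft_force: [0.3, 1.0, -2.7]
width: 0.687
finger_force: 60.0
t 24.2 tcp [0.6397 0.1866 0.0137] yaw 98.7 d [ 0.004 -0.002  0.178] turn 0.0 F [ 0.3  1.  -2.7] w 0.687 ff 60.0 q6 -1.54
[ 0.03218858 -0.17617251 -0.03822541]
side dish 0.64 [276. 290.  18.  25.]
side dish 0.63 [279. 289.  98.  66.]
side vial1 0.78 [259. 288.  16.  22.]
side vial1 0.57 [284. 298.  16.  21.]
side vial1 0.56 [299. 300.  19.  22.]
side vial1 0.49 [275. 289.  19.  21.]
wrist dish 0.91 [317. 167. 172. 334.]
wrist vial1 0.77 [307. 151.  84.  47.]
wrist vial1 0.76 [321. 248.  82.  32.]
wrist vial1 0.72 [317.  34.  96.  56.]
wrist vial1 0.61 [324. 205.  88.  48.]
wrist vial1 0.59 [316.  96.  88.  52.]
0 side [[331.0, 292.0], [317.0, 320.0], [232.0, 255.0], [215.0, 281.0]]
0 wrist [[223.0, -147.0], [408.0, -147.0], [250.0, 366.0], [382.0, 366.0]]
5 side [[331.0, 295.0], [318.0, 324.0], [233.0, 254.0], [216.0, 280.0]]
5 wrist [[232.0, -126.0], [400.0, -126.0], [248.0, 370.0], [384.0, 370.0]]
10 side [[331.0, 299.0], [318.0, 328.0], [233.0, 253.0], [216.0, 279.0]]
10 wrist [[239.0, -104.0], [393.0, -104.0], [246.0, 373.0], [387.0, 373.0]]
15 side [[330.0, 302.0], [317.0, 331.0], [234.0, 252.0], [217.0, 278.0]]
15 wrist [[246.0, -84.0], [386.0, -84.0], [244.0, 376.0], [389.0, 376.0]]
```

The dish is level (both end vials rose alike by ~7 px) and holds at 60 N. I'll lift it and carry it over the tub.

```bash
python3 -m pendant '[[[0,0,-0.04,0,0],[0,0,-0.08,0,0],[0,0,-0.12,0,0],[0,0,-0.12,0,0],[0,0,-0.14,0,0],[0,0,-0.14,0,0],[0,0,-0.12,0,0],[0,0,-0.12,0,0],[0,0,-0.08,0,0],[0,0,-0.04,0,0]]]' 60
python3 -m pendant '[[[0.01,-0.03,0,0,0],[0.02,-0.06,0,0,0],[0.03,-0.09,0,0,0],[0.04,-0.1,0,0,0],[0.045,-0.11,0,0,0],[0.045,-0.11,0,0,0],[0.045,-0.11,0,0,0],[0.045,-0.11,0,0,0],[0.045,-0.11,0,0,0],[0.045,-0.11,0,0,0]]]'
python3 -m pendant '[[[0.045,-0.11,0,0,0],[0.045,-0.11,0,0,0],[0.045,-0.11,0,0,0],[0.045,-0.11,0,0,0],[0.045,-0.11,0,0,0],[0.045,-0.11,0,0,0],[0.04,-0.1,0,0,0],[0.03,-0.07,0,0,0],[0.02,-0.05,0,0,0],[0.01,-0.02,0,0,0]]]'
python3 - <<'E'
from h import *
go(.551,-.198,.208,98.7); print(manip.state()['wrist_torque'])
a,m=snap('side','s9.png'); w,mw=snap('wrist','w9.png')
for c in ('wrist','side'):
  for n in ('vial1','tub'):
    for r in manip.search_frame(c,n)[:5]: print(c,n,round(r['score'],2),np.round(r['extent']))
E
```

```text
t: 25.33
tcp_pos: [0.6403, 0.1867, 0.2171]
tcp_rot: [-0.076, 0.997, 0.0, 0.002]
ft_force: [-0.4, -0.1, -2.5]
width: 0.692
finger_force: 60.0
t: 26.17
tcp_pos: [0.5936, -0.0124, 0.2122]
tcp_rot: [-0.076, 0.997, 0.0, -0.001]
ft_force: [-0.8, 0.3, -3.0]
width: 0.692
finger_force: 60.0
t: 27.0
tcp_pos: [0.548, -0.2011, 0.2127]
tcp_rot: [-0.075, 0.997, 0.0, -0.001]
ft_force: [-0.2, 0.1, -3.4]
width: 0.69
finger_force: 60.0
t 27.0 tcp [ 0.548  -0.2011  0.2127] yaw 98.6 d [-0.017  0.013  0.023] turn -0.001 F [-0.2  0.1 -3.4] w 0.69 ff 60.0 q6 -2.19
[ 0.07912773 -0.10708051 -0.00396318]
wrist vial1 0.97 [324. 201.  87.  48.]
wrist vial1 0.93 [312.  93.  89.  54.]
wrist vial1 0.93 [323. 246.  84.  34.]
wrist vial1 0.78 [307. 150.  85.  49.]
wrist vial1 0.7 [316.  30.  96.  56.]
side vial1 0.65 [418. 114.  14.  17.]
side vial1 0.53 [428. 121.  12.  14.]
side tub 0.89 [407. 185.  83.  90.]
```

```bash
cat > look.py <<'E'
from h import *
s=manip.state(); print('t',round(s['t'],2),np.round(s['tcp_pos'],4),'F',np.round(s['ft_force'],1),'w',round(s['width'],3),'ff',round(s['finger_force'],1))
snap('wrist','wl.png'); snap('side','sl.png')
for c in ('wrist','side'):
  for n in ('vial1','dish'):
    print(c,n,[(round(r['score'],2),np.round(r['extent']).tolist()) for r in manip.search_frame(c,n)[:5]])
E
python3 -m pendant '[[[-0.01,0.007,0,0,0],[-0.007,0.006,0,0,0],[0,0,0,0,0],[0,0,0,0,0],[0,0,0,0,0],[0,0,0,0,0],[0,0,0,0,0],[0,0,0,0,0],[0,0,0,0,0],[0,0,0,0,0]]]' 25
python3 look.py
```

```text
t: 28.13
tcp_pos: [0.5522, -0.1965, 0.2138]
tcp_rot: [-0.076, 0.997, 0.0, 0.0]
ft_force: [0.7, 0.1, -2.9]
width: 0.693
finger_force: 25.0
t 28.13 [ 0.5522 -0.1965  0.2138] F [ 0.7  0.1 -2.9] w 0.693 ff 25.0
wrist vial1 [(0.86, [316.0, 30.0, 95.0, 54.0]), (0.83, [323.0, 200.0, 84.0, 46.0]), (0.8, [308.0, 149.0, 88.0, 51.0]), (0.75, [323.0, 247.0, 83.0, 34.0]), (0.64, [315.0, 91.0, 90.0, 51.0])]
wrist dish [(0.65, [318.0, 167.0, 168.0, 332.0]), (0.16, [498.0, 161.0, 167.0, 155.0])]
side vial1 [(0.51, [439.0, 121.0, 13.0, 8.0]), (0.45, [400.0, 114.0, 12.0, 15.0]), (0.44, [424.0, 124.0, 12.0, 14.0])]
side dish [(0.71, [414.0, 121.0, 116.0, 47.0])]
```

Still level at 25 N. I'll ease the grip further.

```bash
python3 -m pendant '[[[0,0,0,0,0],[0,0,0,0,0],[0,0,0,0,0],[0,0,0,0,0],[0,0,0,0,0],[0,0,0,0,0],[0,0,0,0,0],[0,0,0,0,0],[0,0,0,0,0],[0,0,0,0,0]]]' 14
python3 look.py
```

```text
t: 29.27
tcp_pos: [0.5522, -0.1965, 0.2138]
tcp_rot: [-0.076, 0.997, 0.0, 0.0]
ft_force: [-0.4, 0.7, -2.4]
width: 0.691
finger_force: 14.0
t 29.27 [ 0.5522 -0.1965  0.2138] F [-0.4  0.7 -2.4] w 0.691 ff 14.0
wrist vial1 [(0.95, [315.0, 92.0, 86.0, 49.0]), (0.94, [321.0, 246.0, 82.0, 32.0]), (0.68, [316.0, 30.0, 95.0, 52.0]), (0.58, [307.0, 150.0, 86.0, 49.0]), (0.58, [324.0, 201.0, 90.0, 46.0])]
wrist dish [(0.56, [318.0, 167.0, 166.0, 331.0])]
side vial1 [(0.63, [400.0, 114.0, 12.0, 16.0]), (0.53, [415.0, 116.0, 14.0, 12.0]), (0.51, [427.0, 122.0, 15.0, 12.0])]
side dish [(0.92, [413.0, 120.0, 112.0, 47.0]), (0.42, [416.0, 115.0, 14.0, 12.0])]
```

```bash
python3 -m pendant '[[[0,0,0,0,0],[0,0,0,0,0],[0,0,0,0,0],[0,0,0,0,0],[0,0,0,0,0],[0,0,0,0,0],[0,0,0,0,0],[0,0,0,0,0],[0,0,0,0,0],[0,0,0,0,0]]]' 9
python3 look.py
```

```text
t: 30.4
tcp_pos: [0.5522, -0.1965, 0.2138]
tcp_rot: [-0.076, 0.997, 0.0, 0.0]
ft_force: [0.9, -0.1, -2.8]
width: 0.691
finger_force: 9.0
t 30.4 [ 0.5522 -0.1965  0.2138] F [ 0.9 -0.1 -2.8] w 0.691 ff 9.0
wrist vial1 [(0.91, [312.0, 139.0, 62.0, 34.0]), (0.69, [310.0, 109.0, 64.0, 30.0]), (0.66, [303.0, 80.0, 58.0, 39.0]), (0.64, [322.0, 51.0, 39.0, 13.0])]
wrist dish [(0.56, [317.0, 195.0, 158.0, 274.0])]
side vial1 [(0.6, [428.0, 153.0, 11.0, 16.0]), (0.59, [417.0, 150.0, 9.0, 15.0]), (0.56, [410.0, 142.0, 6.0, 12.0]), (0.26, [348.0, 258.0, 86.0, 78.0])]
side dish [(0.86, [401.0, 137.0, 62.0, 73.0])]
```

```bash
python3 -m pendant '[[[0,0,0,0,0],[0,0,0,0,0],[0,0,0,0,0],[0,0,0,0,0],[0,0,0,0,0],[0,0,0,0,0],[0,0,0,0,0],[0,0,0,0,0],[0,0,0,0,0],[0,0,0,0,0]]]' 9
python3 look.py
```

```text
t: 31.53
tcp_pos: [0.5522, -0.1964, 0.2138]
tcp_rot: [-0.076, 0.997, 0.0, 0.0]
ft_force: [0.5, -0.7, -1.8]
width: 0.693
finger_force: 9.0
t 31.53 [ 0.5522 -0.1964  0.2138] F [ 0.5 -0.7 -1.8] w 0.693 ff 9.0
wrist vial1 [(0.85, [303.0, 48.0, 42.0, 17.0]), (0.38, [325.0, 54.0, 12.0, 8.0]), (0.28, [317.0, 195.0, 161.0, 273.0])]
wrist dish [(0.95, [317.0, 194.0, 159.0, 274.0])]
side vial1 [(0.49, [406.0, 189.0, 5.0, 6.0]), (0.32, [349.0, 258.0, 87.0, 77.0])]
side dish [(0.69, [402.0, 138.0, 68.0, 74.0])]
```

View pics/sl.png

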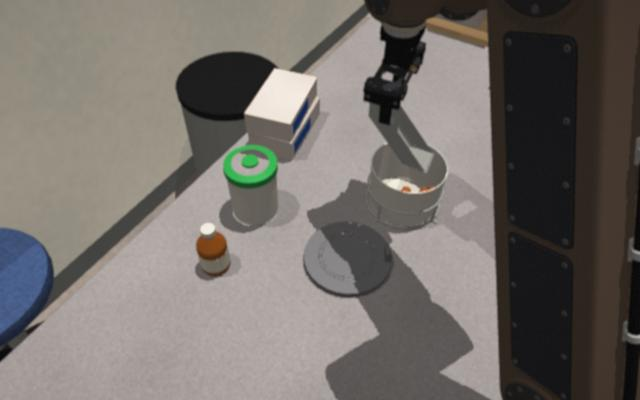

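The side picture shows vials inside the tub (orange at (405,188) and (425,190)), the lid flat at (348,258), and the bottle and wipes undisturbed. I'll ease the grip further to steepen the dish and check the load.

```bash
python3 -m pendant '[[[0,0,0,0,0],[0,0,0,0,0],[0,0,0,0,0],[0,0,0,0,0],[0,0,0,0,0],[0,0,0,0,0],[0,0,0,0,0],[0,0,0,0,0],[0,0,0,0,0],[0,0,0,0,0]]]' 7
python3 look.py
python3 - <<'E'
from h import *
F=[]
for i in range(6): manip.snapshot('side'); F.append(manip.state()['ft_force'][2])
print('Fz',np.mean(F),np.round(F,1))
# vial-coloured pixels inside the dish/tub, wrist view
w=cv2.imread('pics/wl.png'); h=cv2.cvtColor(w,cv2.COLOR_BGR2HSV); k=cv2.inRange(h,(3,130,60),(18,255,255))
n,_,st,c=cv2.connectedComponentsWithStats(k); print('orange wrist',[(s[:5].tolist()) for s in st[1:] if s[4]>15])
w=cv2.imread('pics/sl.png'); h=cv2.cvtColor(w,cv2.COLOR_BGR2HSV); k=cv2.inRange(h,(3,130,60),(18,255,255))
n,_,st,c=cv2.connectedComponentsWithStats(k); print('orange side',[(s[:5].tolist()) for s in st[1:] if s[4]>4])
m=manip.camera_model('wrist');S=manip.camera_model('side')
ax=np.array([np.cos(np.radians(8.7)),np.sin(np.radians(8.7))]); p=np.array(manip.state()['tcp_pos']); g=p[:2];gz=p[2]+.037
for tilt in (45,55,65,75,85):
  t=np.radians(tilt); o=[]
  for a_ in (-.1065,.1065):
   for b in (-.033,.033):
    L=a_-.048; X=L*np.cos(t)-.017*np.sin(t); Z=L*np.sin(t)+.017*np.cos(t)+gz
    o.append([*(g+X*ax+b*np.array([-ax[1],ax[0]])),Z])
  for c,mm in (('side',S),('wrist',m)):
    q=w2p(mm,o); print(tilt,c,q.round().tolist(),'low z',round(o[0][2],3))
E
```

```text
t: 32.67
tcp_pos: [0.5522, -0.1964, 0.2138]
tcp_rot: [-0.076, 0.997, 0.0, 0.0]
ft_force: [-0.4, 0.1, -1.6]
width: 0.692
finger_force: 7.0
t 32.67 [ 0.5522 -0.1964  0.2138] F [-0.4  0.1 -1.6] w 0.692 ff 7.0
wrist vial1 [(0.66, [301.0, 46.0, 45.0, 16.0]), (0.41, [326.0, 52.0, 10.0, 6.0])]
wrist dish [(0.59, [318.0, 195.0, 159.0, 273.0])]
side vial1 [(0.6, [408.0, 188.0, 11.0, 6.0])]
side dish [(0.97, [400.0, 137.0, 62.0, 69.0])]
Fz -1.9711127045733141 [-1.8 -2.2 -2.  -2.5 -1.8 -1.6]
orange wrist [[280, 43, 34, 15, 406], [322, 51, 6, 7, 31]]
orange side [[403, 187, 7, 4, 22], [421, 186, 13, 5, 31], [197, 233, 29, 27, 579], [208, 269, 19, 7, 32]]
45 side [[442.0, 153.0], [435.0, 173.0], [383.0, 78.0], [373.0, 97.0]] low z 0.154
45 wrist [[269.0, 27.0], [365.0, 27.0], [230.0, 367.0], [404.0, 367.0]] low z 0.154
55 side [[432.0, 157.0], [425.0, 177.0], [388.0, 78.0], [378.0, 96.0]] low z 0.134
55 wrist [[273.0, 60.0], [360.0, 60.0], [226.0, 353.0], [408.0, 353.0]] low z 0.134
65 side [[422.0, 160.0], [414.0, 179.0], [393.0, 78.0], [383.0, 96.0]] low z 0.118
65 wrist [[277.0, 91.0], [357.0, 91.0], [222.0, 332.0], [412.0, 332.0]] low z 0.118
75 side [[410.0, 161.0], [402.0, 180.0], [398.0, 79.0], [388.0, 97.0]] low z 0.106
75 wrist [[279.0, 121.0], [355.0, 121.0], [220.0, 306.0], [414.0, 306.0]] low z 0.106
85 side [[399.0, 160.0], [390.0, 179.0], [403.0, 80.0], [393.0, 99.0]] low z 0.098
85 wrist [[281.0, 150.0], [353.0, 150.0], [218.0, 275.0], [415.0, 275.0]] low z 0.098
```

Tilt is about 55° in both views (wrist top row 58, side right column 432). To steepen it, I'll lower the low end into the tub and push it against the inner wall.

```bash
python3 -m pendant '[[[0,0,0.03,0,0],[0,0,0.04,0,0],[0,0,0.04,0,0],[0,0,0.04,0,0],[0,0,0.02,0,0],[0.03,0,0,0,0],[0.04,0,0,0,0],[0.04,0,0,0,0],[0.04,0,0,0,0],[0.03,0,0,0,0]]]' 8
python3 -m pendant '[[[0.03,0,0,0,0],[0.03,0,0,0,0],[0.03,0,0,0,0],[0.03,0,0,0,0],[0.03,0,0,0,0],[0.03,0,0,0,0],[0.03,0,0,0,0],[0.03,0,0,0,0],[0.03,0,0,0,0],[0.02,0,0,0,0]]]'
python3 look.py
cat > tilt.py <<'E'
from h import *
m=manip.camera_model('wrist');S=manip.camera_model('side')
ax=np.array([np.cos(np.radians(8.7)),np.sin(np.radians(8.7))]); p=np.array(manip.state()['tcp_pos']); g=p[:2];gz=p[2]+.037
for tilt in (0,10,20,30,40,50,60,70,80,90):
  t=np.radians(tilt); o=[]
  for a_ in (-.1065,.1065):
   for b in (-.033,.033):
    L=a_-.048; X=L*np.cos(t)-.017*np.sin(t); Z=L*np.sin(t)+.017*np.cos(t)+gz
    o.append([*(g+X*ax+b*np.array([-ax[1],ax[0]])),Z])
  q=w2p(S,o); print(tilt,'side col max',q[:,0].max().round(),'row max',q[:,1].max().round(),'wrist low row',w2p(m,o[:1])[0,1].round(),'low z',round(o[0][2],3))
E
python3 tilt.py
```

```text
t: 34.1
tcp_pos: [0.5159, -0.2023, 0.1805]
tcp_rot: [-0.076, 0.997, -0.0, 0.001]
ft_force: [2.1, -1.0, -0.6]
width: 0.695
finger_force: 8.0
t: 34.93
tcp_pos: [0.4586, -0.2108, 0.1798]
tcp_rot: [-0.076, 0.997, 0.0, -0.0]
ft_force: [1.3, -1.5, -1.8]
width: 0.694
finger_force: 8.0
t 34.93 [ 0.4586 -0.2108  0.1798] F [ 1.3 -1.5 -1.8] w 0.694 ff 8.0
wrist vial1 [(0.53, [302.0, 144.0, 38.0, 9.0])]
wrist dish [(0.89, [316.0, 239.0, 181.0, 187.0])]
side vial1 [(0.4, [405.0, 188.0, 12.0, 6.0])]
side dish [(0.81, [427.0, 143.0, 28.0, 93.0])]
0 side col max 513.0 row max 163.0 wrist low row -146.0 low z 0.234
10 side col max 509.0 row max 173.0 wrist low row -103.0 low z 0.207
20 side col max 504.0 row max 182.0 wrist low row -63.0 low z 0.18
30 side col max 496.0 row max 189.0 wrist low row -25.0 low z 0.154
40 side col max 487.0 row max 195.0 wrist low row 11.0 low z 0.13
50 side col max 477.0 row max 199.0 wrist low row 44.0 low z 0.109
60 side col max 466.0 row max 202.0 wrist low row 76.0 low z 0.091
70 side col max 454.0 row max 203.0 wrist low row 106.0 low z 0.077
80 side col max 444.0 row max 203.0 wrist low row 136.0 low z 0.067
90 side col max 449.0 row max 201.0 wrist low row 165.0 low z 0.062
```

Tilt is now about 83° (wrist low row 146). Lifting the dish clear of the tub and weighing it.

```bash
python3 -m pendant '[[[0,0,0,0,0],[0,0,0,0,0],[-0.02,0,-0.03,0,0],[-0.02,0,-0.05,0,0],[0,0,-0.07,0,0],[0,0,-0.08,0,0],[0,0,-0.08,0,0],[0,0,-0.07,0,0],[0,0,-0.05,0,0],[0,0,-0.02,0,0]]]' 8
python3 look.py
python3 - <<'E'
from h import *
F=[]
for i in range(10): manip.snapshot('side'); F.append(manip.state()['ft_force'][2])
print('Fz',np.mean(F))
for f in ('wl','sl'):
  w=cv2.imread(f'pics/{f}.png'); h=cv2.cvtColor(w,cv2.COLOR_BGR2HSV); k=cv2.inRange(h,(3,130,60),(18,255,255))
  n,_,st,c=cv2.connectedComponentsWithStats(k); print(f,[(s[:5].tolist()) for s in st[1:] if s[4]>4])
go(.489,.173,.25,98.7)
E
python3 tilt.py | tail -3
```

```text
t: 36.07
tcp_pos: [0.4677, -0.2096, 0.2714]
tcp_rot: [-0.076, 0.997, -0.001, 0.001]
ft_force: [0.1, 0.8, -2.5]
width: 0.692
finger_force: 8.0
t 36.07 [ 0.4677 -0.2096  0.2714] F [ 0.1  0.8 -2.5] w 0.692 ff 8.0
wrist vial1 [(0.63, [470.0, 210.0, 140.0, 110.0]), (0.57, [305.0, 133.0, 37.0, 19.0]), (0.43, [320.0, 135.0, 20.0, 17.0])]
wrist dish [(0.78, [319.0, 240.0, 178.0, 189.0])]
side vial1 []
side dish [(0.55, [428.0, 127.0, 30.0, 82.0])]
Fz -1.8394191044916408
wl [[284, 127, 43, 19, 547]]
sl [[403, 187, 7, 5, 25], [421, 186, 12, 6, 28], [197, 233, 29, 27, 583], [207, 269, 20, 7, 35]]
t 36.87 tcp [ 0.4672 -0.2095  0.2698] yaw 98.7 d [-0.397  1.874  0.099] turn 0.0 F [ 0.1 -0.4 -1.5] w 0.694 ff 8.0 q6 -2.27
70 side col max 459.0 row max 173.0 wrist low row 106.0 low z 0.167
80 side col max 449.0 row max 173.0 wrist low row 136.0 low z 0.158
90 side col max 454.0 row max 171.0 wrist low row 165.0 low z 0.152
```

The load is 1.84 N, which matches the empty dish. Carrying it back over open counter.

```bash
python3 -m pendant '[[[-0.005,0.03,0,0,0],[-0.015,0.06,0,0,0],[-0.02,0.09,0,0,0],[-0.02,0.11,0,0,0],[-0.025,0.11,0,0,0],[-0.025,0.11,0,0,0],[-0.025,0.11,0,0,0],[-0.025,0.11,0,0,0],[-0.025,0.11,0,0,0],[-0.025,0.11,0,0,0]]]' 20
python3 -m pendant '[[[-0.025,0.11,0,0,0],[-0.025,0.11,0,0,0],[-0.025,0.11,0,0,0],[-0.025,0.11,0,0,0],[-0.025,0.11,0,0,0],[-0.025,0.11,0,0,0],[-0.02,0.1,0,0,0],[-0.015,0.09,0,0,0],[-0.01,0.06,0,0,0],[0,0.03,0,0,0]]]'
python3 look.py
python3 -c "
from h import *
go(.489,.173,.12,98.7)"; python3 tilt.py | tail -3
python3 - <<'E'
from h import *
w=cv2.imread('pics/sl.png'); h=cv2.cvtColor(w,cv2.COLOR_BGR2HSV); k=cv2.inRange(h,(3,110,40),(20,255,255))
n,_,st,c=cv2.connectedComponentsWithStats(k); print([(s[:5].tolist()) for s in st[1:] if s[4]>4])
E
```

```text
t: 37.7
tcp_pos: [0.4795, -0.0132, 0.27]
tcp_rot: [-0.076, 0.997, 0.0, 0.0]
ft_force: [0.5, -0.9, -0.3]
width: 0.691
finger_force: 20.0
t: 38.53
tcp_pos: [0.4895, 0.1783, 0.2698]
tcp_rot: [-0.077, 0.997, 0.0, 0.0]
ft_force: [-0.3, -0.7, -3.1]
width: 0.694
finger_force: 20.0
t 38.53 [0.4895 0.1783 0.2698] F [-0.3 -0.7 -3.1] w 0.694 ff 20.0
wrist vial1 [(0.57, [7.0, 118.0, 13.0, 19.0])]
wrist dish [(0.83, [317.0, 242.0, 178.0, 183.0])]
side vial1 [(0.49, [404.0, 188.0, 10.0, -2.0])]
side dish [(0.9, [318.0, 247.0, 51.0, 114.0])]
t 38.83 tcp [0.49   0.1757 0.2699] yaw 98.7 d [ 0.007 -0.013  0.749] turn -0.0 F [ 0.2  0.7 -1.7] w 0.692 ff 20.0 q6 -1.5
70 side col max 364.0 row max 310.0 wrist low row 106.0 low z 0.168
80 side col max 350.0 row max 308.0 wrist low row 136.0 low z 0.158
90 side col max 341.0 row max 304.0 wrist low row 165.0 low z 0.152
[[419, 0, 12, 5, 46], [576, 90, 64, 102, 5086], [343, 175, 11, 9, 48], [311, 180, 4, 4, 8], [403, 187, 7, 5, 25], [420, 186, 14, 5, 34], [301, 189, 4, 2, 6], [325, 224, 4, 7, 22], [197, 232, 29, 28, 598], [206, 266, 23, 10, 52]]
```

```bash
python3 -m pendant '[[[0,0,0.04,0,0],[0,0,0.08,0,0],[0,0,0.1,0,0],[0,0,0.1,0,0],[0,0,0.1,0,0],[0,0,0.1,0,0],[0,0,0.1,0,0],[0,0,0.07,0,0],[0,0,0.04,0,0],[0,0,0.02,0,0]]]' 12
python3 -m pendant '[[[0,0,0.01,0,0],[0,0,0.01,0,0],[0,0,0.005,0,0],[-0.01,0,0.005,0,0],[-0.01,0,0.005,0,0],[0,0,0,0,0],[0,0,0,0,0],[0,0,0,0,0],[0,0,0,0,0],[0,0,0,0,0]]]' 7
python3 look.py; python3 tilt.py | tail -4
```

```text
t: 39.67
tcp_pos: [0.4897, 0.1759, 0.1186]
tcp_rot: [-0.076, 0.997, -0.0, -0.001]
ft_force: [-0.5, 0.6, -1.7]
width: 0.695
finger_force: 12.0
t: 40.5
tcp_pos: [0.4939, 0.1771, 0.1129]
tcp_rot: [-0.076, 0.997, 0.0, 0.0]
ft_force: [0.3, 0.5, -1.9]
width: 0.693
finger_force: 7.0
t 40.5 [0.4939 0.1771 0.1129] F [ 0.3  0.5 -1.9] w 0.693 ff 7.0
wrist vial1 []
wrist dish [(0.73, [318.0, 239.0, 178.0, 188.0])]
side vial1 []
side dish [(0.67, [318.0, 300.0, 40.0, 91.0])]
60 side col max 368.0 row max 354.0 wrist low row 76.0 low z 0.025
70 side col max 356.0 row max 353.0 wrist low row 106.0 low z 0.01
80 side col max 344.0 row max 350.0 wrist low row 136.0 low z 0.001
90 side col max 335.0 row max 346.0 wrist low row 165.0 low z -0.005
```

```bash
python3 -m pendant '[[[-0.01,0,0.02,0,0],[-0.04,0,0.025,0,0],[-0.058,0,0.022,0,0],[-0.056,0,0.024,0,0],[-0.055,0,0.028,0,0],[-0.052,0,0.032,0,0],[-0.05,0,0.036,0,0],[-0.047,0,0.04,0,0],[0,0,0,0,0],[0,0,0,0,0]]]' 7
python3 look.py; python3 tilt.py | sed -n 3,9p
```

```text
t: 41.63
tcp_pos: [0.5662, 0.188, 0.0662]
tcp_rot: [-0.076, 0.997, -0.0, -0.001]
ft_force: [-1.4, 0.5, -2.6]
width: 0.694
finger_force: 7.0
t 41.63 [0.5662 0.188  0.0662] F [-1.4  0.5 -2.6] w 0.694 ff 7.0
wrist vial1 [(0.34, [107.0, 116.0, 211.0, 231.0])]
wrist dish [(0.83, [319.0, 197.0, 156.0, 278.0])]
side vial1 []
side dish [(0.82, [297.0, 302.0, 73.0, 91.0])]
20 side col max 363.0 row max 340.0 wrist low row -63.0 low z 0.068
30 side col max 357.0 row max 345.0 wrist low row -25.0 low z 0.042
40 side col max 350.0 row max 348.0 wrist low row 10.0 low z 0.018
50 side col max 341.0 row max 350.0 wrist low row 44.0 low z -0.003
60 side col max 332.0 row max 350.0 wrist low row 76.0 low z -0.021
70 side col max 321.0 row max 349.0 wrist low row 106.0 low z -0.035
80 side col max 309.0 row max 347.0 wrist low row 136.0 low z -0.044
```

It is laying down as planned (about 50°). Continuing.

```bash
python3 -m pendant '[[[-0.04,0,0.046,0,0],[-0.036,0,0.05,0,0],[-0.03,0,0.028,0,0],[-0.027,0,0.03,0,0],[-0.025,0,0.032,0,0],[-0.022,0,0.033,0,0],[-0.02,0,0.035,0,0],[-0.018,0,0.036,0,0],[0,0,0,0,0],[0,0,0,0,0]]]' 7
python3 look.py; python3 tilt.py | sed -n 1,6p
```

```text
t: 42.77
tcp_pos: [0.6089, 0.1946, 0.0084]
tcp_rot: [-0.076, 0.997, -0.0, -0.001]
ft_force: [-0.3, 0.4, -0.9]
width: 0.691
finger_force: 7.0
t 42.77 [0.6089 0.1946 0.0084] F [-0.3  0.4 -0.9] w 0.691 ff 7.0
wrist vial1 []
wrist dish [(0.76, [317.0, 167.0, 142.0, 333.0])]
side vial1 []
side dish [(0.78, [281.0, 301.0, 109.0, 80.0])]
0 side col max 342.0 row max 333.0 wrist low row -146.0 low z 0.064
10 side col max 342.0 row max 340.0 wrist low row -103.0 low z 0.037
20 side col max 339.0 row max 346.0 wrist low row -63.0 low z 0.01
30 side col max 335.0 row max 350.0 wrist low row -25.0 low z -0.016
40 side col max 328.0 row max 353.0 wrist low row 11.0 low z -0.04
50 side col max 321.0 row max 355.0 wrist low row 44.0 low z -0.061
```

```bash
python3 -m pendant '[[[-0.015,0,0.037,0,0],[-0.012,0,0.038,0,0],[-0.01,0,0.025,0,0],[-0.005,0,0.015,0,0],[-0.003,0,0.01,0,0],[0,0,0.01,0,0],[0,0,0.005,0,0],[0,0,0,0,0],[0,0,0,0,0],[0,0,0,0,0]]]' 7
python3 look.py; python3 tilt.py | sed -n 1,2p
```

```text
t: 43.9
tcp_pos: [0.6196, 0.1963, -0.0182]
tcp_rot: [-0.076, 0.997, 0.0, 0.001]
ft_force: [0.8, -0.1, 7.4]
width: 0.691
finger_force: 7.0
t 43.9 [ 0.6196  0.1963 -0.0182] F [ 0.8 -0.1  7.4] w 0.691 ff 7.0
wrist vial1 []
wrist dish [(0.89, [316.0, 165.0, 167.0, 330.0]), (0.33, [77.0, 90.0, 155.0, 180.0])]
side vial1 []
side dish [(0.87, [285.0, 306.0, 94.0, 62.0])]
0 side col max 337.0 row max 338.0 wrist low row -146.0 low z 0.036
10 side col max 336.0 row max 345.0 wrist low row -104.0 low z 0.009
```

```bash
python3 -m pendant '[[[0,0,0.005,0,0],[0,0,0.005,0,0],[0,0,0,0,0],[0,0,0,0,0],[0,0,0,0,0.75],[0,0,0,0,0.85],[0,0,0,0,1],[0,0,0,0,1],[0,0,0,0,1],[0,0,0,0,1]]]' 7
python3 -m pendant '[[[0,0,0,0,1],[0,0,-0.04,0,1],[0,0,-0.08,0,1],[0,0,-0.14,0,1],[0,0,-0.18,0,1],[0,0,-0.18,0,1],[0,0,-0.18,0,1],[0,0,-0.15,0,1],[0,0,-0.1,0,1],[0,0,-0.05,0,1]]]'
python3 - <<'E'
from h import *
go(.62,.196,.2,98.7)
hs={'tub':.06,'lid':.016,'dish':.017,'vial1':.03,'bottle':.06,'wipes':.08}
for c in ('side','top','wrist'):
    im,m=snap(c,c+'F.png')
    for n in hs:
        for r in manip.search_frame(c,n)[:5 if n=='vial1' else 1]: print(c,n,round(r['score'],2),np.round(r['extent']).tolist(),p2w(m,r['extent'][:2],hs[n]).round(3))
    h=cv2.cvtColor(im,cv2.COLOR_RGB2HSV); k=cv2.inRange(h,(3,130,60),(18,255,255))
    n,_,st,_=cv2.connectedComponentsWithStats(k); print('orange',[s.tolist() for s in st[1:] if s[4]>8])
E
```

```text
t: 45.03
tcp_pos: [0.6187, 0.1961, -0.0208]
tcp_rot: [-0.076, 0.997, 0.0, -0.0]
ft_force: [-0.6, -0.4, -0.2]
width: 0.992
finger_force: 0.0
t: 45.87
tcp_pos: [0.6194, 0.1964, 0.2034]
tcp_rot: [-0.076, 0.997, 0.0, 0.002]
ft_force: [0.5, -0.5, 0.5]
width: 1.002
finger_force: 0.0
t 45.87 tcp [0.6194 0.1964 0.2034] yaw 98.7 d [-0.003 -0.002  0.017] turn 0.0 F [ 0.5 -0.5  0.5] w 1.002 ff 0.0 q6 -1.52
side tub 0.6 [406.0, 185.0, 83.0, 96.0] [ 0.491 -0.207  0.06 ]
side lid 0.65 [347.0, 260.0, 88.0, 80.0] [0.517 0.017 0.016]
side dish 0.61 [275.0, 303.0, 109.0, 72.0] [0.587 0.184 0.017]
side vial1 0.51 [407.0, 188.0, 8.0, 4.0] [ 0.493 -0.226  0.03 ]
side bottle 0.67 [213.0, 256.0, 36.0, 44.0] [0.739 0.18  0.06 ]
side wipes 0.79 [255.0, 205.0, 47.0, 40.0] [0.736 0.038 0.08 ]
orange [[403, 187, 7, 4, 20], [428, 186, 5, 3, 10], [421, 188, 6, 3, 14], [197, 236, 29, 24, 515], [208, 269, 19, 7, 32]]
top tub 0.62 [392.0, 264.0, 91.0, 80.0] [ 0.497 -0.213  0.06 ]
top lid 0.57 [292.0, 253.0, 80.0, 83.0] [0.518 0.008 0.016]
top dish 0.9 [214.0, 230.0, 35.0, 89.0] [0.566 0.19  0.017]
top vial1 0.75 [39
[... 208 characters left out ...]
, 35.0] [0.757 0.16  0.03 ]
top vial1 0.49 [385.0, 278.0, 16.0, 14.0] [ 0.467 -0.202  0.03 ]
top bottle 0.81 [229.0, 150.0, 31.0, 36.0] [0.744 0.158 0.06 ]
top wipes 0.81 [305.0, 136.0, 56.0, 71.0] [ 0.775 -0.015  0.08 ]
orange [[222, 134, 17, 24, 242], [388, 263, 12, 7, 71], [375, 274, 13, 7, 75], [386, 280, 23, 19, 223]]
wrist tub 0.77 [20.0, 36.0, 40.0, 71.0] [ 0.53  -0.089  0.06 ]
wrist lid 0.75 [145.0, 247.0, 54.0, 32.0] [0.739 0.01  0.016]
wrist dish 0.85 [317.0, 134.0, 69.0, 212.0] [0.578 0.19  0.017]
wrist bottle 0.61 [269.0, 289.0, 64.0, 80.0] [0.746 0.164 0.06 ]
wrist wipes 0.58 [142.0, 247.0, 59.0, 35.0] [0.709 0.037 0.08 ]
orange [[258, 250, 37, 10, 89], [239, 298, 59, 31, 1037]]
```

Every check passes: the orange areas in the tub (71, 75 and 223 px) add up to five vials, and the dish is flat and empty. The lid lies flat, and the bottle and wipes have not moved.

```bash
python3 -c "
from plant import manip
print(manip.sign_off())"
```

```text
the job is handed in; nothing more can be done
None
```

Handed in at about 46 s: the lid lies flat on the counter, my image checks put all five vials in the open tub, the dish is back down upright and empty, and the bottle and wipes were not disturbed.

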